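# Seat the specimen slide and hold its index plunger drawn

## Robot

A 6-joint arm with a two-finger parallel gripper is mounted at the origin on a cart in front of the work surface, level with it; the furniture and walls round the work are solid. World frame = base frame: x ahead of the robot, y to its left, z up, the work surface at z = 0. Lengths are in mm, angles in rad, forces in N, time in s.
With the tool pointing down it reaches from about 350 to 875 mm from the base axis. Payload 4.2 kg.
Tool frame: the origin (TCP) lies midway between the tips of the shut fingers; the grasp point (between the pads) lies 19 mm behind it; x points along the fingers, z is the direction in which the jaws open and shut, and the axes are right-handed (so a half turn about x gives the same grasp; the last joint's range is limited). The gripper opens to 85 mm and grips with 20 to 120 N. Pads are 22 mm wide; open, the fingers measure 114 mm over their backs; the gripper's body (76 mm by 85 mm) begins 54 mm behind the grasp point. The pads swing forward as they close: fully open they stand 13 mm farther back than shut.
Start: joints at [1.605, 0.385, 0.008, 0, -1.194, -0.259], TCP at [139.288, 609.26, 231.312] pointing down, gripper open.
Joint ranges: [-3.14, 3.14], [-1.21, 2.06], [-1.07, 1.41], [-3.16, 2.05], [-2.99, -0.16], [-3.1, 3.1]. Speed limits (rad/s): [2.79, 2.79, 3.14, 3.14, 3.14, 3.14].

## Interface

Orientations are given as [roll, pitch, yaw] about the fixed x, y, z axes, in that order (R = Rz(yaw) Ry(pitch) Rx(roll)).
In Python, from bench import arm gives the robot as it stands.
- The arm moves only by the tool send_rows, never from a script. Its argument "targets" is a list of rows, each an object of numbers: "claw": the opening, from 0 (shut) to 1 (fully open); "dx", "dy", "dz": the shift along the tool's x, y, z each as a share of 1000 mm, from -1 to 1; "twist": the turn about the tool's x as a share of 30 degrees, from -1 to 1. In form: [{"claw": .., "dx": .., "dy": .., "dz": .., "twist": ..}, ...]. A call has 1 to 20 rows; each row is the pose to reach, as a shift and turn from the pose commanded when the call began, along the tool's axes at that moment; what a row does not reach only later rows make up. A row lasts 1/10 s, in which the tool goes at most 50 mm and 8.59 degrees, less where a joint would pass 70% of its speed; a pose out of reach is approached as far as the arm can. A call with a number of a shift or a turn outside -1 to 1 is refused whole. A call with a gripper value outside its range is refused whole. The fingers move at their own pace and stop on an object; the grip force is fixed at half the most. Time passes only in rows, so rows that repeat a pose let the fingers close. It gives the time, the measured TCP pose, the force and the opening at its end, in the units of the state.
- arm.sense(): the state, without advancing time (a new reading comes with each control period).
- arm.camera(name): name is "scene" or "top" or "wrist"; returns a dict with "frame" (480x640x3 uint8, red, green, blue), "depth" (480x640 float32, mm along the optical axis (not along the pixel's ray), 0 where there is no reading), "K" (3x3 intrinsics, pixels), "position" and "attitude" of the camera in the world. Camera axes: x right, y up, looking along -z (the intrinsics and any distortion apply to the point x, -y, -z); pixel columns grow to the right and rows downward; lengths in mm; the calibration is good to about 2 mm. A picture is of the moment at which its call begins.
- arm.hand_in(): hands the job in, once; it reports no verdict.
Trained networks look in a picture, given as the dict that the camera call returned (one of the last four; its "shot" number tells which), for a name from the list of things; names that differ only in an ending like _2 or _b are one class to them, and where a whole thing is asked for, a point or a joint stands for the part that bears it (a point fixed in the world has none). Each returns a list of dicts, best first, with "conf" (0 to 1); they miss things now and then, are a little off and sometimes report something else, mostly with a low value. They report only what shows in the picture. A call takes as long as a camera call.
- arm.spot_in(picture, target): "xyz" ([x, y, z] in mm, in world coordinates, good to about 4 mm: the middle of the surface that is visible of it).
- arm.masks_of(picture, target): "region" (480x640 bool, what is visible of it).
- arm.pinpoint(picture, target): "xyz" ([x, y, z] in mm, in world coordinates, good to about 4 mm: a listed point, or the origin of a listed thing).
The state is a dict: "clock": time; "joint_positions": joint angles; "qvel": joint speeds; "joint_torque": joint torques, N m; "ee_pos": TCP position; "tcp_rot": TCP orientation; "force": force on the tool from outside, world axes, zero at the start; "wrist_torque": the same for the moment, N m; "finger_gap": finger opening in mm.
Only numpy, scipy, OpenCV 4.12 (cv2) and the standard library are available. Lean on these libraries where they do the work, as an engineer would, in place of code of your own. Each camera call takes 0.05 s, during which the arm holds its last target. There are 200 camera calls.

## Task

I need to turn the plate of the specimen slide by hand to bring the next mount round. First push the slide home, away from you, until it seats in its catch; only then take the black pull knob of the index plunger, lift it all the way up against its spring so that the pin is clear of the plate, and finish while still holding it there. Leave the plate itself unturned and do not disturb the things lying round the slide.

Things in the scene. Friction and masses are not known exactly. Their poses are not given: they have to be found in the camera images.
- slide_fixture: Specimen indexing slide, bolted to the bench: a dark steel base plate 234 x 150 x 12 mm with two rails, a rear stop, and a carriage that runs on the rails. Origin under the base on the bench, z up; its x axis runs along the rails in the direction in which the slide is pushed home (roughly away from the robot), y across the rails.
- specimen_slide (a joint): Carriage of the slide, m: 0 = fully home against the rear stop, grows as the carriage stands open (towards the robot, along -x of slide_fixture), at most 0.085. It carries the push plate, the index plate and the plunger. Rail friction about 1.5 N. A sprung roller catch resists between 14 and 6 mm from home (peak about 9 N) and from 6 mm on draws the carriage home and keeps it there; let go before that, it may roll back.
- push_face (a point): Centre of the front face of the carriage's upright steel push plate (8 mm thick, 110 mm wide, its lower edge 22 mm and its upper edge 78 mm above the bench). The point lies on the face that looks towards the robot, 50 mm above the bench, and moves with the carriage; the frame is parallel to slide_fixture's. Nothing on the carriage within 90 mm behind this face is higher than 78 mm above the bench.
- pull_knob: Black round pull knob of the index plunger, 31 mm in diameter and 24 mm tall, the straight cylindrical part 4 to 21 mm above its origin. Origin at the centre of its underside, z up; 107 mm above the bench with the pin seated. It stands over the carriage's axis, 122 mm behind the push face, on a slimmer steel barrel 17 to 21 mm in diameter; the bracket arm below (30 mm wide, top 88 mm above the bench) leaves 19 mm under the knob. Moves with the carriage and with the plunger.
- index_plunger (a joint): Index plunger, m: 0 = sprung down, its 8 mm pin 9 mm deep in a bushing of the index plate; 0.014 = fully up against its stop. It moves straight up; the spring pulls down with 7 N at 0 and 14 N at 0.014, and it snaps back when let go.
- index_plate (a joint): Turning angle of the round metal index plate on the carriage (about 114 mm across its six rim bushings, top 64 mm above the bench, three resin mounts up to 78 mm), rad, counter-clockwise from above; starts at 0, locked by the pin with about 0.02 rad of play, light to turn once the pin is out.
- tester_tall: Fixed furniture, not part of the job: the tall hardness tester left of the slide. Origin on the bench in the middle of its foot, axes parallel to the robot's: it fills x -0.30 to +0.31 m and y -0.13 to +0.13 m about its origin, with a bellows column and a head over 0.5 m high, and its handwheel bars stick out to the same limits 0.2 m up. Swing the arm round its front, close to the robot, not through it.
- loupe: Bystander: small black folding loupe, 50 x 36 x 18 mm, lying right of the slide. Origin at the centre of its underside.
- hex_key: Bystander: black hex key, 31 x 78 x 5 mm, lying right of the slide. Origin at the centre of its underside.
- tape_roll: Bystander: roll of masking tape lying flat, 70 mm across, 18 mm high, in front of the slide on the left. Origin at the centre of its underside.

How it is judged (in metres and radians):
On the way:
1. the slide is pushed home into its catch, with the plunger still down in the plate (value of joint specimen_slide below 0.002 m and value of joint index_plunger below 0.004 m), for 0.2 s.
At the end, for the whole second after the job is handed in: The slide is home (within 2 mm), the fingers hold the pull knob still with the plunger drawn at least 11.5 of its 14 mm, the index plate is within 0.09 rad of its starting angle, and the loupe, hex key and tape roll are within 30 mm of where they lay (value of joint specimen_slide below 0.002 m and value of joint index_plunger above 0.0115 m and velocity of joint index_plunger between -0.005 and 0.005 m/s and contact force between the fingers and pull_knob above 4 N and value of joint index_plate between -0.09 and 0.09 rad and distance of each of loupe, hex_key, tape_roll from where it was at the start of the episode below 0.03 m); the arm keeps its last pose, push and grip.
It fails at once if the plunger is drawn while the slide is not home (value of joint index_plunger above 0.005 m and value of joint specimen_slide above 0.006 m).
It fails at once if a bystander is pushed more than 30 mm (distance of any of loupe, hex_key, tape_roll from where it was at the start of the episode above 0.03 m).
It also fails if it takes over 50 s, if anything falls off the work surface, if the arm or the gripper's body presses on something with over 40 N, if the wrist force passes 120 N, or if a joint passes its speed limit or range.

## Working session

There is one attempt and no reset: what is moved stays moved. The work goes in short steps, Python scripts to look and compute and a tool call to move; the robot and the scene stay as the last step left them, time stands still between calls to the robot, and variables do not carry over. Pictures are saved under pics/ and viewed, about 8 in all and at most 12, crops included, and the job is handed in when it is done.

Besides the shell and the picture viewer there is one more tool, called after "Call:" in YAML: its name, and indented under it one key for each argument. send_rows: Moves the arm, as the interface text tells. Shift numbers are shares of 1000 mm and turn numbers shares of 30 degrees, none past 1 either way. Its arguments: {"type":"object","properties":{"targets":{"type":"array","items":{"type":"object","properties":{"claw":{"type":"number"},"dx":{"type":"number","minimum":-1,"maximum":1},"dy":{"type":"number","minimum":-1,"maximum":1},"dz":{"type":"number","minimum":-1,"maximum":1},"twist":{"type":"number","minimum":-1,"maximum":1}}}}},"required":["targets"]}

```bash
mkdir -p pics
cat > h.py <<'E'
from bench import arm
import numpy as np, cv2
from scipy.spatial.transform import Rotation as Ro
np.set_printoptions(precision=3,suppress=True)
def save(p,n): cv2.imwrite(f'pics/{n}.png',p['frame'][:,:,::-1])
def nets(p,names):
    for n in names:
        for f in ('pinpoint','spot_in'):
            r=getattr(arm,f)(p,n)
            print(n,f,[(np.round(d['xyz'],1).tolist(),round(d['conf'],2)) for d in r[:2]])
E
python3 - <<'E'
from h import *
s=arm.sense(); print(s)
print(Ro.from_euler('xyz',s['tcp_rot']).as_matrix())
for c in('scene','top'):
    p=arm.camera(c); save(p,c+'0'); print(c,p['position'],p['attitude'])
    nets(p,['slide_fixture','push_face','pull_knob','tester_tall','loupe','hex_key','tape_roll'])
E
```

```text
{'clock': 0.0, 'joint_positions': array([ 1.605,  0.386,  0.007, -0.001, -1.194, -0.259]), 'qvel': array([-0.001,  0.001,  0.   , -0.002,  0.001,  0.   ]), 'joint_torque': array([  0.   , -39.229,  18.84 ,   4.186,  -0.005,  -0.   ]), 'ee_pos': array([139.185, 608.685, 230.219]), 'tcp_rot': array([ 0.035,  1.569, -1.76 ]), 'force': array([-0.501, -0.389,  0.226]), 'wrist_torque': array([ 0.026,  0.02 , -0.038]), 'finger_gap': 85.39078071429337}
[[-0.     0.975 -0.223]
 [-0.002 -0.223 -0.975]
 [-1.     0.     0.002]]
scene [ 237.887 -616.171  827.008] [ 0.768 -0.015 -0.513]
slide_fixture pinpoint [([578.3, -133.8, 1.1], 0.56)]
slide_fixture spot_in [([549.3, -162.3, 47.5], 0.67)]
push_face pinpoint [([452.8, -166.8, 49.3], 0.9)]
push_face spot_in [([525.6, -157.7, 60.7], 0.63)]
pull_knob pinpoint [([567.6, -138.5, 103.8], 0.55)]
pull_knob spot_in []
tester_tall pinpoint []
tester_tall spot_in []
loupe pinpoint [([655.6, -244.4, 1.3], 0.74)]
loupe spot_in [([649.6, -246.5, 22.2], 0.63)]
hex_key pinpoint [([655.2, -242.5, 4.9], 0.71), ([555.2, -284.2, -1.6], 0.39)]
hex_key spot_in [([52
[... 160 characters left out ...]
406.942  -17.462 1143.389] [ 0.167  0.003 -1.582]
slide_fixture pinpoint []
slide_fixture spot_in []
push_face pinpoint [([451.8, -164.2, 47.2], 0.55), ([407.4, -59.7, -0.7], 0.42)]
push_face spot_in [([529.9, -136.9, 44.3], 0.84)]
pull_knob pinpoint [([572.3, -132.9, 103.4], 0.75)]
pull_knob spot_in [([569.3, -132.3, 129.3], 0.7)]
tester_tall pinpoint []
tester_tall spot_in []
loupe pinpoint []
loupe spot_in [([650.8, -242.2, 12.5], 0.89)]
hex_key pinpoint [([560.8, -289.9, -2.9], 0.53)]
hex_key spot_in [([565.0, -299.8, 4.6], 0.57), ([561.6, -125.2, 46.1], 0.46)]
tape_roll pinpoint [([408.2, -59.0, 5.4], 0.92)]
tape_roll spot_in [([409.6, -60.0, 20.7], 0.71), ([531.2, -142.5, 41.9], 0.23)]
```

View pics/scene0.png

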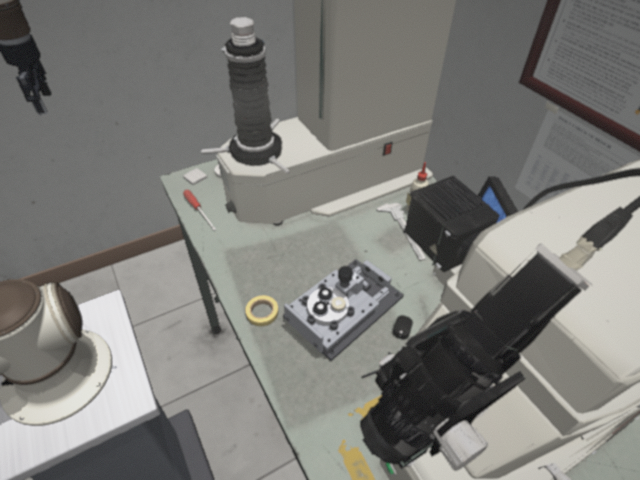

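View pics/top0.png

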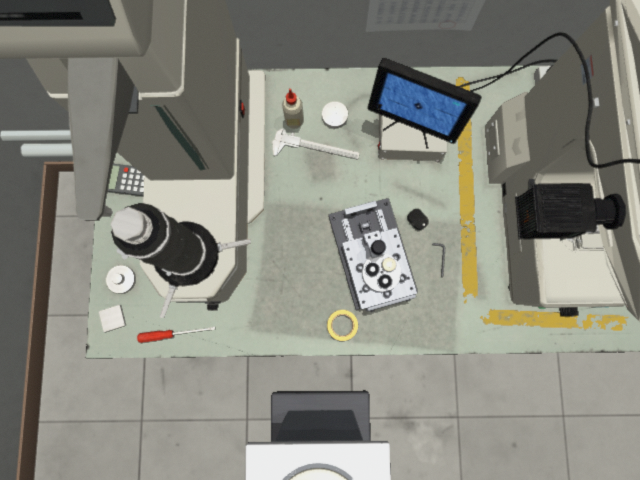

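The views show the slide near the middle: knob at top (377,247), push plate at about (387,298). The tape roll is in front left, and the tester is on the left with bars reaching (165,317). The arm stands beyond the tester, off to the left. Next I refine the slide axis and the tester's extents from the depth image.

```bash
cat >> h.py <<'E'
def cloud(p):
    d=p['depth'];K=p['K'];v,u=np.mgrid[:480,:640]
    P=np.stack([(u-K[0,2])/K[0,0]*d,-(v-K[1,2])/K[1,1]*d,-d],-1)
    W=P@Ro.from_euler('xyz',p['attitude']).as_matrix().T+p['position']
    W[d<=0]=np.nan
    return W
E
python3 - <<'E'
from h import *
p=arm.camera('top');W=cloud(p);X,Y,Z=W[...,0],W[...,1],W[...,2]
m=(Y>120)&(Y<900)&(Z>40)&(X>0)&(X<1100)
print('tester xmin',np.nanpercentile(X[m],[0,1]),'y',np.nanpercentile(Y[m],[0,1,50]))
box=(X>400)&(X<720)&(Y>-230)&(Y<-60)
k=box&(Z>115)&(Z<145);print('knob',k.sum(),np.nanmean(W[k],0),np.nanmedian(W[k],0))
b=box&(Z>5)&(Z<100)
r=cv2.minAreaRect(W[b][:,:2].astype(np.float32));print('all',r)
for lo,hi in((5,18),(50,74),(74,82)):
    q=box&(Z>lo)&(Z<hi); print(lo,q.sum(),cv2.minAreaRect(W[q][:,:2].astype(np.float32)))
f=box&(Z>70)&(Z<84)&(X<485); print('plate top',f.sum(),W[f].mean(0)); print(W[f][::3])
c=p['frame'][190:320,320:430];cv2.imwrite('pics/crop1.png',cv2.resize(c,None,fx=4.5,fy=4.5,interpolation=cv2.INTER_CUBIC)[:,:,::-1])
E
```

```text
tester xmin [427.038 466.761] y [120.07  139.17  213.702]
knob 179 [ 569.151 -133.079  129.356] [ 569.092 -132.864  129.781]
all ((554.0135498046875, -145.44821166992188), (304.1096496582031, 170.2093048095703), 0.34205466508865356)
5 1555 ((554.0166015625, -145.4658203125), (304.0897216796875, 170.21905517578125), 0.3557659089565277)
50 1085 ((529.0772094726562, -142.675537109375), (161.30703735351562, 122.9826431274414), 14.158598899841309)
74 489 ((519.5623168945312, -162.21371459960938), (157.4442138671875, 105.31199645996094), 1.164933204650879)
plate top 185 [ 456.06  -163.464   76.977]
[[ 473.479 -214.3     74.189]
 [ 471.345 -209.819   74.418]
 [ 471.119 -215.866   76.97 ]
 [ 469.083 -202.707   77.303]
 [ 469.04  -209.3     76.8  ]
 [ 468.995 -215.89    76.346]
 [ 467.108 -194.213   75.732]
 [ 466.983 -200.559   76.686]
 [ 466.892 -207.004   77.022]
 [ 466.87  -213.668   76.139]
 [ 465.015 -185.368   76.262]
 [ 465.017 -192.095   74.904]
 [ 464.902 -198.473   75.696]
 [ 464.708 -204.587   77.943]
 [ 462.997 -174.506   75.865]
 [ 462.97  -181.142   75.013]
 [ 462.657 -186.919 
[... 660 characters left out ...]
  75.848]
 [ 452.353 -154.378   77.847]
 [ 452.314 -160.964   77.089]
 [ 450.545 -130.741   75.958]
 [ 450.275 -136.688   80.835]
 [ 450.367 -143.624   76.838]
 [ 450.323 -150.196   76.165]
 [ 450.338 -156.967   74.027]
 [ 448.317 -126.02    79.2  ]
 [ 448.29  -132.613   78.086]
 [ 448.214 -139.079   78.193]
 [ 448.11  -145.452   79.064]
 [ 446.407 -115.454   76.165]
 [ 446.219 -121.635   79.312]
 [ 446.212 -128.283   77.592]
 [ 446.066 -134.538   79.633]
 [ 446.155 -141.513   75.258]
 [ 444.296 -115.49    75.152]
 [ 444.216 -121.958   75.407]
 [ 444.122 -128.38    76.066]
 [ 442.339 -111.481   70.868]
 [ 442.102 -117.528   75.878]
 [ 442.02  -123.979   76.225]
 [ 439.887 -115.026   78.963]]
```

View pics/crop1.png

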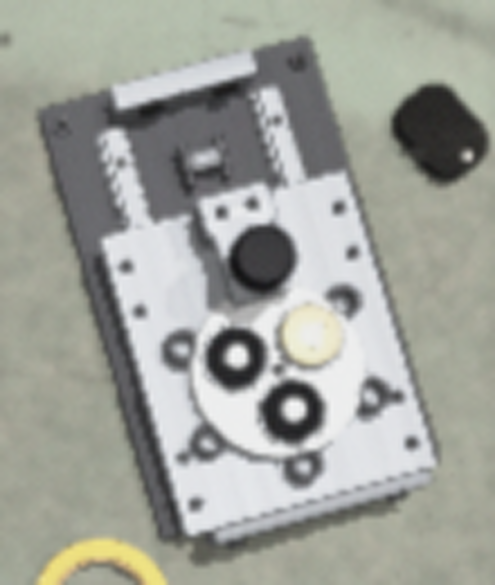

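Call:
send_rows:
  targets:
    - {"claw": 0, "dy": 0.004, "dz": 0.193}
    - {"claw": 0, "dy": 0.004, "dz": 0.193}
    - {"claw": 0, "dy": 0.004, "dz": 0.193}
    - {"claw": 0, "dy": 0.004, "dz": 0.193}
    - {"claw": 0, "dy": 0.175, "dz": 0.267}
    - {"claw": 0, "dy": 0.175, "dz": 0.267}
    - {"claw": 0, "dy": 0.175, "dz": 0.267}
    - {"claw": 0, "dy": 0.175, "dz": 0.267}
    - {"claw": 0, "dy": 0.27, "dz": 0.368}
    - {"claw": 0, "dy": 0.27, "dz": 0.368}
    - {"claw": 0, "dy": 0.27, "dz": 0.368}
    - {"claw": 0, "dy": 0.27, "dz": 0.368}
    - {"claw": 0, "dy": 0.27, "dz": 0.368}

```text
invalid input
```

Call:
send_rows:
  targets:
    - {"claw": 0, "dx": 0, "dy": 0.004, "dz": 0.193, "twist": 0}
    - {"claw": 0, "dx": 0, "dy": 0.004, "dz": 0.193, "twist": 0}
    - {"claw": 0, "dx": 0, "dy": 0.004, "dz": 0.193, "twist": 0}
    - {"claw": 0, "dx": 0, "dy": 0.004, "dz": 0.193, "twist": 0}
    - {"claw": 0, "dx": 0, "dy": 0.175, "dz": 0.267, "twist": 0}
    - {"claw": 0, "dx": 0, "dy": 0.175, "dz": 0.267, "twist": 0}
    - {"claw": 0, "dx": 0, "dy": 0.175, "dz": 0.267, "twist": 0}
    - {"claw": 0, "dx": 0, "dy": 0.175, "dz": 0.267, "twist": 0}
    - {"claw": 0, "dx": 0, "dy": 0.27, "dz": 0.368, "twist": 0}
    - {"claw": 0, "dx": 0, "dy": 0.27, "dz": 0.368, "twist": 0}
    - {"claw": 0, "dx": 0, "dy": 0.27, "dz": 0.368, "twist": 0}
    - {"claw": 0, "dx": 0, "dy": 0.27, "dz": 0.368, "twist": 0}

```text
clock: 2.75
ee_pos: [321.4, 187.0, 231.4]
tcp_rot: [0.303, 1.571, -1.499]
force: [-0.1, 0.2, 0.2]
finger_gap: -0.1
```

Call:
send_rows:
  targets:
    - {"claw": 0, "dx": 0, "dy": 0.101, "dz": 0.172, "twist": 0}
    - {"claw": 0, "dx": 0, "dy": 0.101, "dz": 0.172, "twist": 0}
    - {"claw": 0, "dx": 0, "dy": 0.101, "dz": 0.172, "twist": 0}
    - {"claw": 0, "dx": 0, "dy": 0.101, "dz": 0.172, "twist": 0}
    - {"claw": 0, "dx": 0, "dy": 0.142, "dz": 0.35, "twist": -0.913}
    - {"claw": 0, "dx": 0, "dy": 0.142, "dz": 0.35, "twist": -0.913}
    - {"claw": 0, "dx": 0, "dy": 0.142, "dz": 0.35, "twist": -0.913}
    - {"claw": 0, "dx": 0, "dy": 0.142, "dz": 0.35, "twist": -0.913}
    - {"claw": 0, "dx": 0, "dy": 0.142, "dz": 0.35, "twist": -0.913}
    - {"claw": 0, "dx": 0, "dy": 0.142, "dz": 0.35, "twist": -0.913}

```text
clock: 3.75
ee_pos: [381.0, -184.3, 231.2]
tcp_rot: [-0.741, 1.57, -2.062]
force: [-0.1, 0.7, 1.0]
finger_gap: 0.0
```

```bash
cat >> h.py <<'E'
def st():
    s=arm.sense();R=Ro.from_euler('xyz',s['tcp_rot']).as_matrix()
    print('t',s['clock'],'pos',s['ee_pos'],'F',s['force'],'gap',s['finger_gap'],'q',s['joint_positions']);print(R);return s,R
E
python3 - <<'E'
from h import *
st(); p=arm.camera('wrist'); save(p,'w1'); nets(p,['push_face','pull_knob','tape_roll'])
E
```

```text
t 3.75 pos [ 381.047 -184.297  231.198] F [-0.067  0.72   0.996] gap 0.047923375509707156 q [-0.063  0.033 -0.451  0.    -1.087  1.883]
[[-0.     0.969  0.247]
 [-0.     0.247 -0.969]
 [-1.    -0.     0.   ]]
push_face pinpoint [([454.2, -165.0, 52.1], 0.58), ([556.5, -285.4, -0.5], 0.31)]
push_face spot_in []
pull_knob pinpoint []
pull_knob spot_in [([522.1, -153.4, 66.7], 0.16)]
tape_roll pinpoint []
tape_roll spot_in [([415.4, -59.0, 17.7], 0.61)]
```

View pics/w1.png

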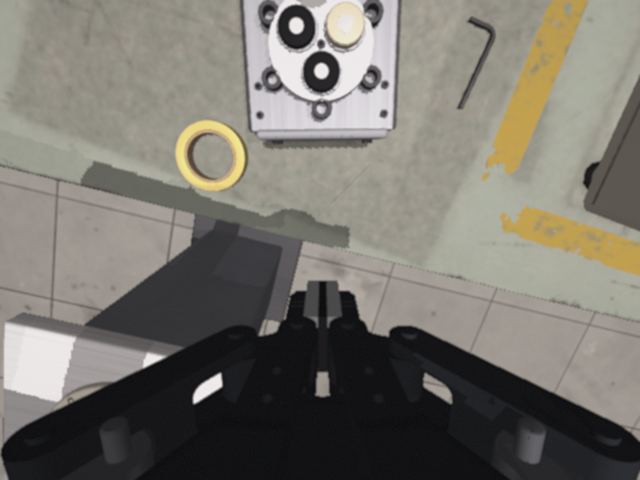

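Call:
send_rows:
  targets:
    - {"claw": 0, "dx": 0.183, "dy": 0, "dz": 0, "twist": 0}
    - {"claw": 0, "dx": 0.183, "dy": 0, "dz": 0, "twist": 0}
    - {"claw": 0, "dx": 0.183, "dy": 0, "dz": 0, "twist": 0}
    - {"claw": 0, "dx": 0.183, "dy": 0, "dz": 0, "twist": 0}
    - {"claw": 0, "dx": 0.183, "dy": 0.03, "dz": 0, "twist": 0}
    - {"claw": 0, "dx": 0.183, "dy": 0.05, "dz": 0, "twist": 0}
    - {"claw": 0, "dx": 0.183, "dy": 0.06, "dz": 0, "twist": 0}
    - {"claw": 0, "dx": 0.183, "dy": 0.07, "dz": 0, "twist": 0}
    - {"claw": 0, "dx": 0.183, "dy": 0.08, "dz": 0, "twist": 0}
    - {"claw": 0, "dx": 0.183, "dy": 0.09, "dz": 0, "twist": 0}
    - {"claw": 0, "dx": 0.183, "dy": 0.1, "dz": 0, "twist": 0}

```text
clock: 5.2
ee_pos: [477.6, -157.2, 48.3]
tcp_rot: [-2.154, 1.57, 2.811]
force: [-1.8, 0.2, 0.4]
finger_gap: -0.2
```

Run:
```python
from h import *
st(); p=arm.camera('top'); W=cloud(p); nets(p,['pull_knob','push_face'])
save(p,'t2')
c=p['frame'][180:320,320:430];cv2.imwrite('pics/crop2.png',cv2.resize(c,None,fx=4.2,fy=4.2,interpolation=cv2.INTER_CUBIC)[:,:,::-1])
```

```text
t 5.2 pos [ 477.636 -157.17    48.34 ] F [-1.798  0.18   0.377] gap -0.2064287279869962 q [ 0.005  0.401 -0.516 -0.    -0.655  1.819]
[[-0.001  0.968  0.25 ]
 [ 0.     0.25  -0.968]
 [-1.    -0.001 -0.   ]]
pull_knob pinpoint [([604.6, -121.0, 108.6], 0.49)]
pull_knob spot_in [([602.6, -124.4, 126.9], 0.6)]
push_face pinpoint []
push_face spot_in [([600.0, -122.9, 43.6], 0.75)]
```

View pics/crop2.png

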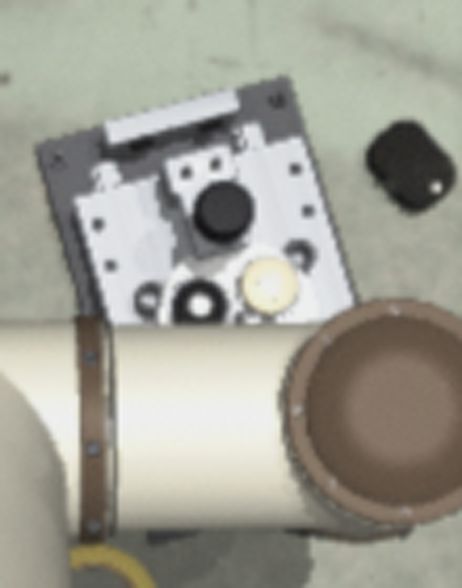

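The carriage moved about 35 mm with 1.8 N of drag and the plate unturned. About 30 mm remains.

Call:
send_rows:
  targets:
    - {"claw": 0, "dx": 0, "dy": 0.008, "dz": 0, "twist": 0}
    - {"claw": 0, "dx": 0, "dy": 0.014, "dz": 0, "twist": 0}
    - {"claw": 0, "dx": 0, "dy": 0.018, "dz": 0, "twist": 0}
    - {"claw": 0, "dx": 0, "dy": 0.02, "dz": 0, "twist": 0}

```text
clock: 5.85
ee_pos: [496.5, -152.6, 48.3]
tcp_rot: [-1.691, 1.568, -3.008]
force: [-6.0, -3.1, 3.4]
finger_gap: -0.2
```

Call:
send_rows:
  targets:
    - {"claw": 0, "dx": 0, "dy": 0.004, "dz": 0, "twist": 0}
    - {"claw": 0, "dx": 0, "dy": 0.006, "dz": 0, "twist": 0}

```text
clock: 6.05
ee_pos: [496.2, -152.1, 47.6]
tcp_rot: [-1.775, 1.556, -3.094]
force: [-15.3, -6.5, 11.3]
finger_gap: -0.2
```

Call:
send_rows:
  targets:
    - {"claw": 0, "dx": 0, "dy": 0.003, "dz": 0, "twist": 0}
    - {"claw": 0, "dx": 0, "dy": 0.003, "dz": 0, "twist": 0}

```text
clock: 6.25
ee_pos: [496.1, -152.1, 47.5]
tcp_rot: [-1.776, 1.55, -3.096]
force: [-19.3, -7.6, 15.5]
finger_gap: -0.2
```

Run:
```python
from h import *
s,_=st(); print(s['wrist_torque']); p=arm.camera('top'); nets(p,['pull_knob'])
c=p['frame'][180:320,320:430];a=cv2.resize(c,None,fx=3.6,fy=3.6,interpolation=cv2.INTER_CUBIC)
p=arm.camera('scene'); c=p['frame'][220:370,260:420]; b=cv2.resize(c,None,fx=2.5,fy=3.36,interpolation=cv2.INTER_CUBIC)
cv2.imwrite('pics/c3.png',np.hstack([a,b[:504]])[:,:,::-1])
```

```text
t 6.25 pos [ 496.089 -152.064   47.505] F [-19.316  -7.58   15.501] gap -0.17753938734448413 q [ 0.016  0.43  -0.464  0.001 -0.698  1.805]
[[-0.021  0.968  0.248]
 [-0.001  0.248 -0.969]
 [-1.    -0.021 -0.004]]
[-1.976  4.926  0.035]
pull_knob pinpoint [([626.0, -118.1, 106.0], 0.58)]
pull_knob spot_in [([629.6, -119.1, 41.9], 0.27)]
```

View pics/c3.png

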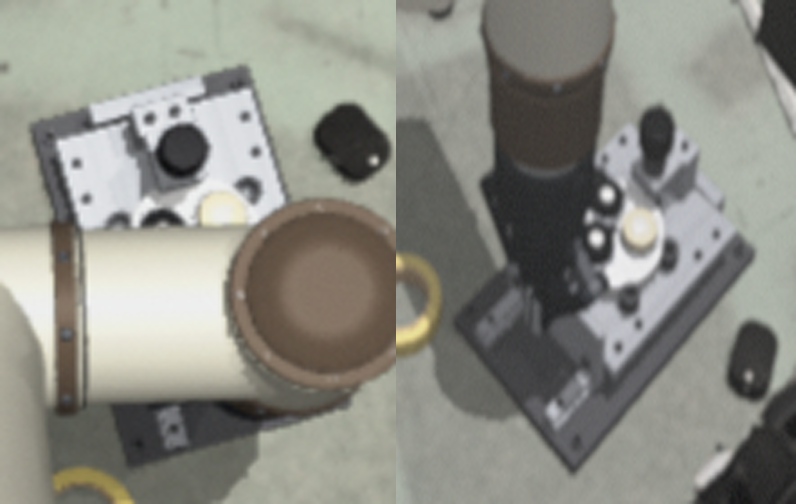

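Call:
send_rows:
  targets:
    - {"claw": 0, "dx": 0, "dy": -0.01, "dz": 0, "twist": 0}
    - {"claw": 0, "dx": 0, "dy": -0.05, "dz": 0, "twist": 0}
    - {"claw": 0, "dx": 0, "dy": -0.05, "dz": 0, "twist": 0}
    - {"claw": 1, "dx": -0.19, "dy": -0.05, "dz": 0, "twist": 0}
    - {"claw": 1, "dx": -0.19, "dy": -0.05, "dz": 0, "twist": 0}
    - {"claw": 1, "dx": -0.19, "dy": -0.05, "dz": 0, "twist": 0}
    - {"claw": 1, "dx": -0.19, "dy": -0.05, "dz": 0, "twist": 0}
    - {"claw": 1, "dx": -0.19, "dy": 0.03, "dz": 0, "twist": 0}
    - {"claw": 1, "dx": -0.19, "dy": 0.03, "dz": 0, "twist": 0}
    - {"claw": 1, "dx": -0.19, "dy": 0.03, "dz": 0, "twist": 0}

```text
clock: 7.45
ee_pos: [539.0, -141.6, 238.5]
tcp_rot: [1.294, 1.567, -0.021]
force: [-0.3, 0.1, 0.2]
finger_gap: 85.4
```

```bash
cat >> h.py <<'E'
def knob(p):
    W=cloud(p);X,Y,Z=W[...,0],W[...,1],W[...,2]
    k=(abs(X-624)<45)&(abs(Y+118)<45)&(Z>122)&(Z<150)
    if k.sum()<20: print('no knob');return
    (x,y),r=cv2.minEnclosingCircle(W[k][:,:2].astype(np.float32))
    print('knob n',k.sum(),'mean',W[k].mean(0),'circ',x,y,r)
E
python3 - <<'E'
from h import *
st()
for c in('wrist','top'):
    p=arm.camera(c); nets(p,['pull_knob','push_face']); knob(p); save(p,c+'4')
E
```

```text
t 7.45 pos [ 539.019 -141.551  238.474] F [-0.343  0.079  0.174] gap 85.41932385019308 q [ 0.034  0.262 -0.152  0.    -1.152  1.792]
[[ 0.004  0.968  0.252]
 [-0.     0.252 -0.968]
 [-1.     0.004  0.001]]
pull_knob pinpoint [([628.2, -121.1, 108.4], 0.71)]
pull_knob spot_in [([623.1, -122.2, 129.3], 0.81)]
push_face pinpoint [([513.0, -154.5, 50.1], 0.74)]
push_face spot_in [([596.7, -131.0, 51.3], 0.57)]
knob n 1604 mean [ 624.51  -120.388  130.053] circ 624.670654296875 -120.35140991210938 15.487645149230957
pull_knob pinpoint []
pull_knob spot_in []
push_face pinpoint [([510.9, -148.2, 49.1], 0.64)]
push_face spot_in [([524.4, -125.5, 40.2], 0.95)]
no knob
```

View pics/wrist4.png

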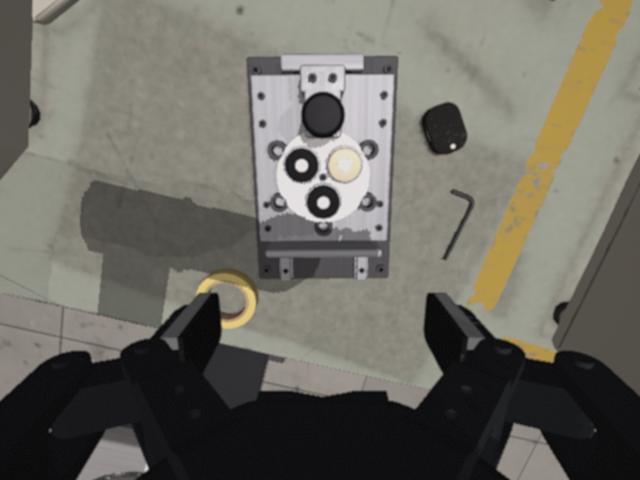

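Home is confirmed: the carriage plate meets the rear stop at (322,72) and stayed there after release. The knob circle is at (624.6,-120.4) with r=15.5, as expected. Moving over it and descending.

Call:
send_rows:
  targets:
    - {"claw": 1, "dx": 0, "dy": 0.088, "dz": 0.001, "twist": 0}
    - {"claw": 1, "dx": 0, "dy": 0.088, "dz": 0.001, "twist": 0}
    - {"claw": 1, "dx": 0.04, "dy": 0.088, "dz": 0.001, "twist": 0}
    - {"claw": 1, "dx": 0.08, "dy": 0.088, "dz": 0.001, "twist": 0}
    - {"claw": 1, "dx": 0.11, "dy": 0.088, "dz": 0.001, "twist": 0}
    - {"claw": 1, "dx": 0.13, "dy": 0.088, "dz": 0.001, "twist": 0}
    - {"claw": 1, "dx": 0.14, "dy": 0.088, "dz": 0.001, "twist": 0}
    - {"claw": 1, "dx": 0.14, "dy": 0.088, "dz": 0.001, "twist": 0}

```text
clock: 8.75
ee_pos: [619.5, -121.7, 97.0]
tcp_rot: [-1.795, 1.568, -3.113]
force: [-0.5, -0.4, 1.3]
finger_gap: 85.9
```

Run:
```python
from h import *
st()
p=arm.camera('wrist'); nets(p,['pull_knob']); knob(p); save(p,'w5')
```

```text
t 8.75 pos [ 619.496 -121.702   97.033] F [-0.472 -0.379  1.262] gap 85.86930712380853 q [ 0.062  0.514 -0.143 -0.    -0.916  1.762]
[[-0.003  0.968  0.25 ]
 [-0.     0.25  -0.968]
 [-1.    -0.003 -0.001]]
pull_knob pinpoint [([624.0, -120.9, 105.9], 0.92)]
pull_knob spot_in [([631.5, -118.7, 127.1], 0.84)]
knob n 8586 mean [ 624.603 -113.801  132.184] circ 628.3002319335938 -118.14421844482422 46.62107849121094
```

View pics/w5.png

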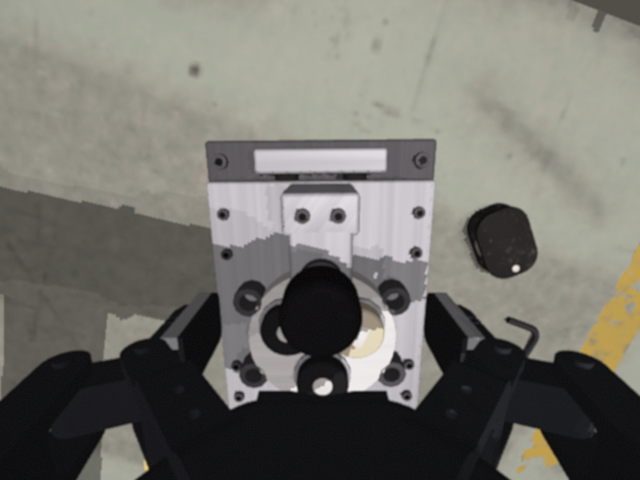

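Knob at column 321 and the fingers are centred at 322; the TCP is 5 mm short along the axis. I correct that and close.

Call:
send_rows:
  targets:
    - {"claw": 1, "dx": 0, "dy": 0.005, "dz": 0, "twist": 0}
    - {"claw": 1, "dx": 0, "dy": 0.005, "dz": 0, "twist": 0}
    - {"claw": 0, "dx": 0, "dy": 0.005, "dz": 0, "twist": 0}
    - {"claw": 0, "dx": 0, "dy": 0.005, "dz": 0, "twist": 0}
    - {"claw": 0, "dx": 0, "dy": 0.005, "dz": 0, "twist": 0}
    - {"claw": 0, "dx": 0, "dy": 0.005, "dz": 0, "twist": 0}
    - {"claw": 0, "dx": 0, "dy": 0.005, "dz": 0, "twist": 0}
    - {"claw": 0, "dx": 0, "dy": 0.005, "dz": 0, "twist": 0}
    - {"claw": 0, "dx": 0, "dy": 0.005, "dz": 0, "twist": 0}
    - {"claw": 0, "dx": 0, "dy": 0.005, "dz": 0, "twist": 0}

```text
clock: 9.9
ee_pos: [624.9, -119.8, 98.6]
tcp_rot: [-2.972, 1.57, 1.994]
force: [-3.0, 4.3, 5.5]
finger_gap: 29.0
```

Call:
send_rows:
  targets:
    - {"claw": 0, "dx": -0.003, "dy": 0, "dz": 0, "twist": 0}
    - {"claw": 0, "dx": -0.006, "dy": 0, "dz": 0, "twist": 0}
    - {"claw": 0, "dx": -0.009, "dy": 0, "dz": 0, "twist": 0}
    - {"claw": 0, "dx": -0.012, "dy": 0, "dz": 0, "twist": 0}
    - {"claw": 0, "dx": -0.012, "dy": 0, "dz": 0, "twist": 0}
    - {"claw": 0, "dx": -0.012, "dy": 0, "dz": 0, "twist": 0}

```text
clock: 10.5
ee_pos: [624.6, -119.8, 108.3]
tcp_rot: [-2.408, 1.569, 2.557]
force: [4.4, 4.1, -11.6]
finger_gap: 29.2
```

Call:
send_rows:
  targets:
    - {"claw": 0, "dx": -0.003, "dy": 0, "dz": 0, "twist": 0}
    - {"claw": 0, "dx": -0.005, "dy": 0, "dz": 0, "twist": 0}
    - {"claw": 0, "dx": -0.005, "dy": 0, "dz": 0, "twist": 0}

```text
clock: 10.8
ee_pos: [624.6, -119.8, 112.7]
tcp_rot: [-2.413, 1.568, 2.552]
force: [4.4, 3.5, -15.3]
finger_gap: 28.7
```

Call:
send_rows:
  targets:
    - {"claw": 0, "dx": -0.002, "dy": 0, "dz": 0, "twist": 0}
    - {"claw": 0, "dx": -0.002, "dy": 0, "dz": 0, "twist": 0}
    - {"claw": 0, "dx": -0.002, "dy": 0, "dz": 0, "twist": 0}
    - {"claw": 0, "dx": -0.002, "dy": 0, "dz": 0, "twist": 0}
    - {"claw": 0, "dx": -0.002, "dy": 0, "dz": 0, "twist": 0}

```text
clock: 11.3
ee_pos: [623.8, -119.9, 113.0]
tcp_rot: [-2.156, 1.566, 2.809]
force: [4.8, 2.7, -20.2]
finger_gap: 28.6
```

Run:
```python
from h import *
st()
p=arm.camera('wrist'); nets(p,['pull_knob']); save(p,'w6')
```

```text
t 11.3 pos [ 623.782 -119.913  113.042] F [  4.762   2.719 -20.228] gap 28.63992902444543 q [ 0.063  0.504 -0.114 -0.002 -0.958  1.761]
[[-0.005  0.968  0.249]
 [ 0.002  0.249 -0.968]
 [-1.    -0.004 -0.003]]
pull_knob pinpoint [([623.6, -118.2, 116.7], 0.69)]
pull_knob spot_in [([630.3, -119.7, 141.2], 0.92)]
```

View pics/w6.png

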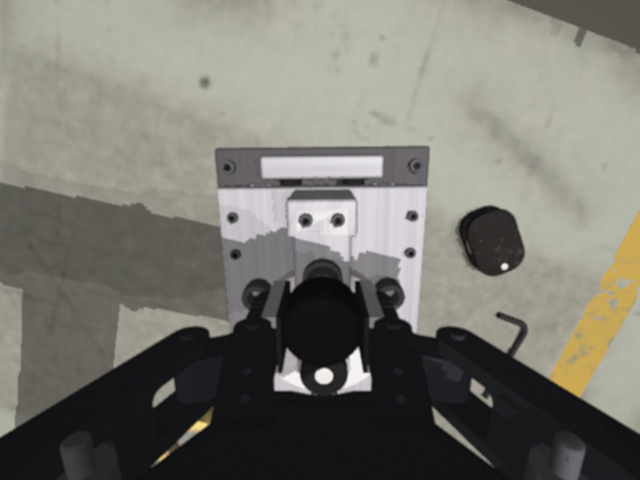

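The plunger is at its stop: force rose to 20 N with no more travel. The arm is pulling the carriage about 5 N towards the robot, so I push 4 mm homewards to relieve that.

Call:
send_rows:
  targets:
    - {"claw": 0, "dx": 0, "dy": 0.002, "dz": 0, "twist": 0}
    - {"claw": 0, "dx": 0, "dy": 0.004, "dz": 0, "twist": 0}
    - {"claw": 0, "dx": 0, "dy": 0.004, "dz": 0, "twist": 0}
    - {"claw": 0, "dx": 0, "dy": 0.004, "dz": 0, "twist": 0}
    - {"claw": 0, "dx": 0, "dy": 0.004, "dz": 0, "twist": 0}
    - {"claw": 0, "dx": 0, "dy": 0.004, "dz": 0, "twist": 0}

```text
clock: 12.05
ee_pos: [624.6, -119.6, 113.1]
tcp_rot: [-1.925, 1.56, 3.039]
force: [-2.0, 0.0, -27.0]
finger_gap: 28.8
```

Call:
send_rows:
  targets:
    - {"claw": 0, "dx": 0.0015, "dy": 0, "dz": 0, "twist": 0}
    - {"claw": 0, "dx": 0.0015, "dy": 0, "dz": 0, "twist": 0}
    - {"claw": 0, "dx": 0.0015, "dy": 0, "dz": 0, "twist": 0}
    - {"claw": 0, "dx": 0.0015, "dy": 0, "dz": 0, "twist": 0}
    - {"claw": 0, "dx": 0.0015, "dy": 0, "dz": 0, "twist": 0}
    - {"claw": 0, "dx": 0.0015, "dy": 0, "dz": 0, "twist": 0}
    - {"claw": 0, "dx": 0.0015, "dy": 0, "dz": 0, "twist": 0}
    - {"claw": 0, "dx": 0.0015, "dy": 0, "dz": 0, "twist": 0}
    - {"claw": 0, "dx": 0.0015, "dy": 0, "dz": 0, "twist": 0}
    - {"claw": 0, "dx": 0.0015, "dy": 0, "dz": 0, "twist": 0}

```text
clock: 13.05
ee_pos: [624.8, -119.6, 113.0]
tcp_rot: [-1.894, 1.561, 3.07]
force: [-5.4, 0.0, -24.1]
finger_gap: 28.9
```

Run:
```python
from h import *
s,_=st(); p=arm.camera('wrist'); nets(p,['pull_knob','loupe'])
s2,_=st()
if abs(s2['ee_pos']-s['ee_pos']).max()<0.5 and s2['ee_pos'][2]>112 and s2['finger_gap']>26 and s2['force'][2]<-12:
    print('hand in',arm.hand_in())
```

```text
t 13.05 pos [ 624.767 -119.639  113.046] F [ -5.368   0.014 -24.072] gap 28.895175502837375 q [ 0.064  0.507 -0.108 -0.002 -0.966  1.759]
[[-0.01   0.968  0.249]
 [ 0.001  0.249 -0.969]
 [-1.    -0.01  -0.003]]
pull_knob pinpoint [([623.6, -117.7, 119.6], 0.86), ([656.1, -243.3, -5.5], 0.53)]
pull_knob spot_in [([634.1, -119.7, 140.3], 0.65), ([640.7, -117.4, 43.3], 0.27)]
loupe pinpoint [([654.7, -243.2, -1.8], 0.89)]
loupe spot_in [([653.2, -238.8, 13.8], 0.65), ([587.1, -297.1, 5.7], 0.59)]
t 13.3 pos [ 624.795 -119.622  113.051] F [ -5.452   0.032 -22.678] gap 28.97060998962502 q [ 0.064  0.507 -0.108 -0.002 -0.966  1.759]
[[-0.01   0.968  0.249]
 [ 0.001  0.249 -0.969]
 [-1.    -0.01  -0.003]]
the job is handed in; nothing more can be done
hand in None
```

I pushed the slide home, gripped the black knob, lifted the plunger to its stop, and handed in at 13.3 s while still holding it. No verdict is reported, so this rests on my own last checks.

- **Slide:** The carriage met the rear stop in the wrist picture and stayed there after I let go. While lifting, the arm began pulling it about 5 N towards the robot, and the TCP drifted 0.8 mm that way. I corrected this, and at the end the arm pressed it lightly home, also about 5 N.
- **Plunger:** The TCP rose about 14.4 mm. The force followed the spring and then climbed to 20–27 N with no more travel, so it is against the stop. The position was steady at hand-in.
- **Grip:** The finger opening reads 29 mm, against the stated 31 mm knob diameter. The knob shows between the pads in the picture, and there is no sign of slipping. The network put the knob's underside at 117–120 mm; about 121 mm would be expected, which is within its error.
- **Plate:** I saw no turning of the plate. I did not measure its angle at the end, when the gripper hid most of it.
- **Things round the slide:** The loupe is where it was, within about 2 mm. The hex key and tape roll were not measured again after the lift, but nothing came near them.

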